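# Leak-down check of an air damper on an over/under scale

### The job

Check the air damper that is clamped on the over/under scale: press its plunger down with closed fingertips until the scale's pointer stands on the long middle mark, and keep the pointer there, between the two shorter marks beside it, for at least 5 seconds without a break while the plunger slowly sinks under your fingers. Do not let the pointer swing out to the far end of the dial and do not run the plunger to the bottom of its stroke. Then ease off so that the pointer goes back to the end of the dial where it started without banging onto its stop, let go, and leave the bracket, the mallet and the tumbler alone.

Things in the scene. Friction and masses are not known exactly. Their poses are not given: they have to be found in the camera images.
- scale: over/under scale: grey housing 170 x 430 x 72 mm that does not move, in its middle a tower (50 x 122 mm, top 254 mm above the table) with a white dial and black needle on each wide face (local +x and -x, same reading). Origin: centre of its underside, on the table; z up; y runs from the weight's platter (centre at y = -150 mm) to the damper's platter (y = +150 mm)
- damper_platter (a joint): round steel platter, 144 mm across, always level, with the clamped air damper: m it has gone down from the start; 0.0175 = middle mark, 50 mm per rad of the pointer; the other platter goes up as much. Acts like 10 kg with little damping, slightly top-heavy: off the middle it is pulled farther out by 100 N per m of travel; under a still finger it swings, period about 3 s
- pointer (a joint): reading, rad: 0 = start, needle leaning to the weight's side on its stop; 0.35 = upright on the long middle mark; 0.25 and 0.45 = the two shorter marks beside it; 0.70 = stop at the far end. Grows as the damper's platter goes down. The thinner marks farther out mean nothing here
- pointer_tip (a point): tip of the needle on the +x face, 112 mm from its axis (the axis is 112 mm above the table)
- middle_mark (a point): where the needle tip stands when it is on the middle mark, 224 mm above the table
- plunger: plunger of the upright air damper; origin: centre of the flat top of its round white cap, 44 mm across, some 330 mm above the table at the start; press straight down here, it moves only up and down. The trapped air is a spring, about 150 N/m with 1.5 N preload. When let go it springs back up, but not by what the piston has sunk
- piston (a joint): m the damper's piston has sunk by bleeding air: 0 = fully out, 0.083 = bottom of the stroke (keep below 0.078); starts at 0 to 0.004. It sinks at about finger force / (1200 N s/m), some 3 to 5.5 mm/s at the balancing force, and stays sunk. Under a still finger the air so loses pressure and the pointer falls back
- weight_platter: the other steel platter, 144 mm across, with a brass test weight filled with shot (54 mm across, 68 mm high) fixed on it. The weight is nominally 0.5 kg, in truth 0.37 to 0.65 kg. The platters balance otherwise, so its weight is the steady force on the plunger that brings the pointer to the middle mark. Origin: centre of the platter's underside
- bracket: loose white sheet-metal bracket with four fins, 50 x 110 x 63 mm, origin at the centre of its underside; bystander
- mallet: loose mallet lying flat, yellow head 40 mm across and 85 mm long, handle 210 mm; origin on the table at the middle of the handle; bystander
- tumbler: steel tumbler, 76 mm across and 130 mm high, standing; origin at the centre of its underside; bystander

How it is judged (in metres and radians):
On the way:
1. pressing on the plunger, keep the pointer between the two marks beside the middle mark for 5 s (value of joint pointer between 0.25 and 0.45 rad and contact force between the fingers and plunger above 1 N), for 5 s.
At the end, for the whole second after the job is handed in: after the 5 s on the mark, the pointer is back at its starting end (below 0.05 rad) and at rest, the plunger is released and not run to the bottom (piston below 78 mm), and bracket, mallet and tumbler are within 15 mm of where they stood (value of joint pointer below 0.05 rad and linear speed of weight_platter below 0.01 m/s and value of joint piston below 0.078 m and distance of each of bracket, mallet, tumbler from where it was at the start of the episode below 0.015 m); the robot touches nothing.
It fails at once if the pointer swings to the far end of the dial (0.65 rad) (value of joint pointer above 0.65 rad).
It fails at once if the pointer bangs back onto its stop (below 0.06 rad, falling faster than 1.2 rad/s) (value of joint pointer below 0.06 rad and velocity of joint pointer below -1.2 rad/s).
It fails at once if the plunger is run to the bottom (piston past 78 mm) (value of joint piston above 0.078 m).
It fails at once if a bystander is knocked over or pushed away (distance of any of bracket, mallet, tumbler from where it was at the start of the episode above 0.03 m or angle between tumbler's own z axis and vertical above 0.3 rad).
It also fails if it takes over 58 s, if anything falls off the work surface, if the arm or the gripper's body presses on something with over 40 N, if the wrist force passes 120 N, or if a joint passes its speed limit or range.

### The arm

A 6-joint arm with a two-finger parallel gripper is mounted at the origin on the work surface. World frame = base frame: x ahead of the robot, y to its left, z up, the work surface at z = 0. Lengths are in m, angles in degrees, forces in N, time in s.
With the tool pointing down it reaches from about 0.25 to 0.725 m from the base axis. Payload 4 kg.
Tool frame: the origin (TCP) lies at the very end of the fingers, on their centre line; the grasp point (between the pads) lies 19 mm behind it (robot.pinch_z is the distance from the TCP to the grasp point, in m); z points along the fingers, y is the line along which they close (so a half turn about z gives the same grasp; the last joint's range is limited). The gripper opens to 85 mm and grips with 20 to 120 N. Pads are 22 mm wide; open, the fingers measure 114 mm over their backs; the gripper's body (76 mm by 85 mm) begins 54 mm behind the grasp point. The pads swing forward as they close: fully open they stand 13 mm farther back than shut.
Start: joints at [0, 13.785, 0.286, 76.501, 0, 90], TCP at [0.5, -0, 0.231] pointing down, gripper open.
Joint ranges: [-155.79, 155.79], [-60.16, 107.12], [-62.33, 73.08], [-114, 123.19], [-81.49, 82.49], [-180, 180]. Speed limits (degrees/s): [159.86, 159.86, 180, 180, 180, 180].

### API

Orientations are given as a 3x3 rotation matrix whose columns are the frame's x, y, z axes.
In Python, from plant import readout, vision, robot gives the robot as it stands. The module is installed in compiled form; this text tells all that it offers.
- The arm moves only by the tool jog_arm, never from a script. Its argument "series" is a list of rows, each a list of 5 numbers: the shift along the tool's x, y, z in mm, then the turn about the tool's z in rad, then the finger opening in mm, from 0 to 85.4. A call has exactly 10 rows; each row is the pose to reach, as a shift and turn from the pose commanded when the call began, along the tool's axes at that moment; what a row does not reach only later rows make up. A row lasts 1/12 s, in which the tool goes at most 41.7 mm and 7.16 degrees, less where a joint would pass 70% of its speed; a pose out of reach is approached as far as the arm can. A call with a gripper value outside its range is refused whole. The fingers move at their own pace and stop on an object; the grip force is fixed at half the most. Time passes only in rows, so rows that repeat a pose let the fingers close, or fill a call up. It gives the time, the measured TCP pose, the force, the opening and the grip force at its end, in the units of the state.
- readout.read_state(): the state, without advancing time (a new reading comes with each control period).
- vision.snapshot(name): name is "scene" or "side" or "wrist"; returns a dict with "img" (400x640x3 uint8, red, green, blue), "fovy" (degrees; the focal length in pixels is half the picture's height over the tangent of half this angle, whatever the lens; pixels are square), "cx", "cy" (the principal point, pixels), "cam_to_world" (4x4, takes a point from camera to world coordinates); the wrist camera has in their place "mount" (4x4, takes a point from camera to tool coordinates, whose origin is the TCP and whose axes are the flange's). Camera axes: x right, y down, z forward; pixel columns grow to the right and rows downward; lengths in m; the calibration is good to about 2 mm. A picture is of the moment at which its call begins: read the wrist's pose just before it. There is no depth.
- robot.close_job(): hands the job in; it is judged then, once.
The state is a dict: "t": time; "q": joint angles; "joint_velocities": joint speeds; "tau": joint torques, N m; "position": TCP position; "ee_rot": TCP orientation; "contact_force": force on the tool from outside, world axes, zero at the start; "torque": the same for the moment, N m; "gripper_width": finger opening in m; "grasp_force": force on a finger pad.
Only numpy, scipy, OpenCV 4.12 (cv2) and the standard library are available. Lean on these libraries where they do the work, as an engineer would, in place of code of your own. Each camera call takes 0.05 s, during which the arm holds its last target. There are 200 camera calls.

## Working session

There is one attempt and no reset: what is moved stays moved. The work goes in short steps, Python scripts to look and compute and a tool call to move; the robot and the scene stay as the last step left them, time stands still between calls to the robot, and variables do not carry over. Pictures are saved under pics/ and viewed, at most 10 in all, crops included, and the job is handed in when it is done.

Besides the shell and the picture viewer there is one more tool, called after ">>>" by a JSON object that holds its "fn" and its "kwargs", one argument or row to a line. jog_arm: Moves the arm, as the interface text tells. Its arguments: {"type":"object","properties":{"series":{"type":"array","items":{"type":"array","items":{"type":"number"}}}},"required":["series"]}

```bash
mkdir -p pics
python3 - <<'E'
from plant import readout, vision
import cv2,numpy as np
s=readout.read_state();print(s['t'],s['position'],s['ee_rot'],s['contact_force'])
ims=[]
for n in("scene","side"):
    v=vision.snapshot(n);np.savez(f'{n}.npz',**v);print(n,v['fovy'],v['cx'],v['cy'],np.round(v['cam_to_world'],3).tolist())
    cv2.imwrite(f'pics/{n}.png',v['img'][:,:,::-1])
E
```

```text
0.0 [ 4.99364590e-01 -1.22474055e-05  2.30399682e-01] [[ 8.24275933e-05  9.99997747e-01 -2.12117240e-03]
 [ 9.99999996e-01 -8.23634644e-05  3.03201074e-05]
 [ 3.01453320e-05 -2.12117489e-03 -9.99997750e-01]] [-0.41851099  0.0445732  -1.06544621]
scene 47.1338397056511 314.89620548736644 198.02179625391796 [[0.127, 0.748, -0.652, 1.266], [0.992, -0.099, 0.079, -0.101], [-0.006, -0.656, -0.754, 1.042], [0.0, 0.0, 0.0, 1.0]]
side 48.166003085434966 321.3934609096859 198.62987689754138 [[0.699, -0.46, 0.547, -0.032], [-0.715, -0.458, 0.528, -0.587], [0.007, -0.761, -0.649, 0.883], [0.0, 0.0, 0.0, 1.0]]
```

View pics/scene.png

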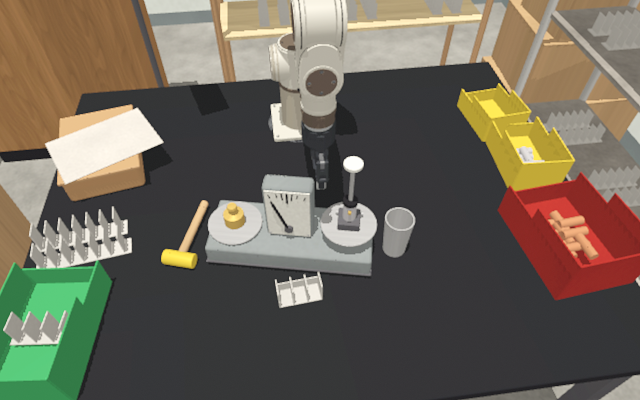

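View pics/side.png

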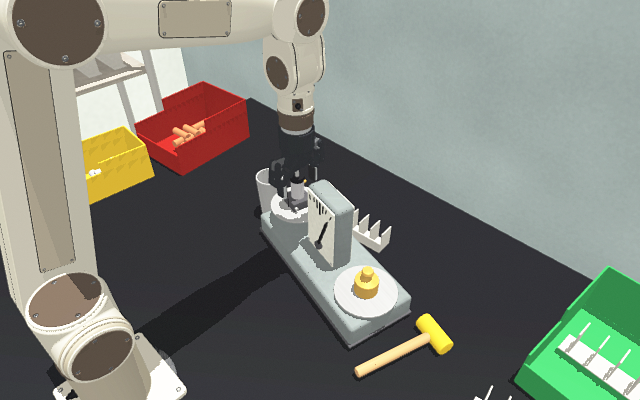

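```bash
cat > h.py <<'E'
import numpy as np,cv2
def ld(n): return dict(np.load(f'{n}.npz'))
def ray(v,p,T=None):
    T=v['cam_to_world'] if T is None else T
    f=200/np.tan(np.radians(float(v['fovy']))/2)
    d=T[:3,:3]@np.array([(p[0]-v['cx'])/f,(p[1]-v['cy'])/f,1]);return T[:3,3],d/np.linalg.norm(d)
def onz(v,p,z):
    o,d=ray(v,p);return o+d*(z-o[2])/d[2]
def proj(v,X,T=None):
    T=v['cam_to_world'] if T is None else T
    f=200/np.tan(np.radians(float(v['fovy']))/2)
    c=T[:3,:3].T@(np.asarray(X)-T[:3,3]);return np.array([v['cx']+f*c[0]/c[2],v['cy']+f*c[1]/c[2]])
def cross(r1,r2):
    (a,d),(b,e)=r1,r2
    s=np.linalg.lstsq(np.c_[d,-e],b-a,rcond=None)[0]
    p,q=a+s[0]*d,b+s[1]*e;return (p+q)/2,np.linalg.norm(p-q)
E
python3 - <<'E'
from h import *
v=ld('scene');w=ld('side');im=v['img']
def blob(im,m,near):
    n,l,st,c=cv2.connectedComponentsWithStats(m.astype(np.uint8))
    k=l[near[1],near[0]];print('blob',k,st[k],c[k]);return c[k]
wh=(im.min(2)>190)
c=blob(im,wh[:178]*1,(353,163))
print('cap z.33',onz(v,c,.33),onz(v,c,.335))
# housing top corners / platter centers
for p in[(208,250),(372,271),(378,240)]:print('table',p,onz(v,p,0),'top',onz(v,p,.072))
hsv=cv2.cvtColor(im,cv2.COLOR_RGB2HSV);print(im[163,353],im[222,232],im[222,215],im[235,250])
for n,p in(('weight',(235,222)),('dampl',(349,226))):print(n,onz(v,p,.1))
for y in(0,):
  crop=cv2.resize(im[150:290,190:400],None,fx=3.8,fy=3.8,interpolation=cv2.INTER_CUBIC);cv2.imwrite('pics/crop.png',crop[:,:,::-1])
E
```

```text
blob 30 [343 156  21  15 237] [353.01687764 163.08438819]
cap z.33 [0.55986063 0.06968735 0.33      ] [0.56481368 0.06848739 0.335     ]
table (208, 250) [ 0.51402832 -0.30719803  0.        ] top [ 0.56593914 -0.29297633  0.072     ]
table (372, 271) [0.63870361 0.1252579  0.        ] top [0.68200324 0.10961036 0.072     ]
table (378, 240) [0.54210275 0.16276935 0.        ] top [0.5920745  0.14453093 0.072     ]
[255 255 251] [169 140  73] [218 214 210] [220 218 213]
weight [ 0.50613832 -0.21968667  0.1       ]
dampl [0.55812175 0.0727779  0.1       ]
```

View pics/crop.png

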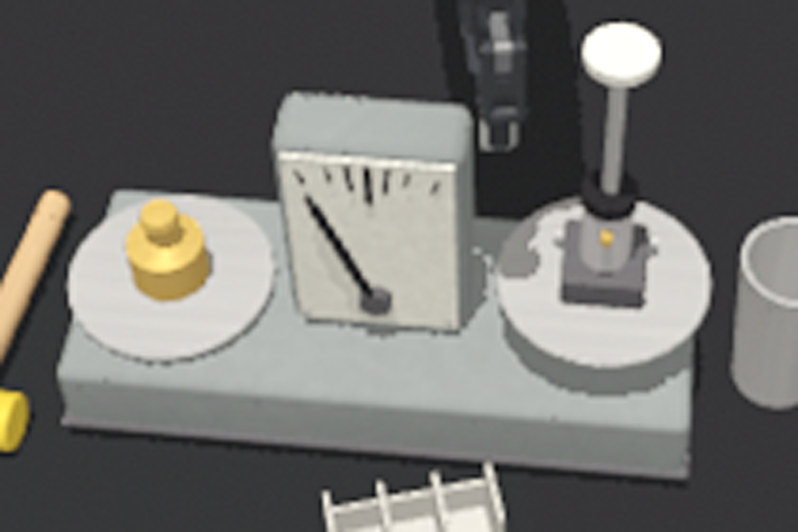

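>>> {"fn": "jog_arm", "kwargs": {
  "series": [
    [0, 0, -35, 0, 85],
    [0, 0, -70, 0, 85],
    [0, -15, -105, 0, 60],
    [0, -40, -140, 0, 40],
    [0, -75, -150, 0, 20],
    [0, -105, -150, 0, 0],
    [0, -120, -150, 0, 0],
    [0, -120, -150, 0, 0],
    [0, -120, -150, 0, 0],
    [0, -120, -150, 0, 0]
  ]
}}

```text
t: 0.93
position: [0.3806, 0.0, 0.381]
ee_rot: [[0.0, 1.0, -0.0], [1.0, -0.0, 0.0], [0.0, -0.0, -1.0]]
contact_force: [-0.2, 0.0, 0.5]
gripper_width: -0.0003
grasp_force: 0.0
```

Run:
```python
from plant import readout, vision
from h import *
s=readout.read_state();print(s['t'],s['position'],s['contact_force'])
for n in("scene","side","wrist"):
    v=vision.snapshot(n)
    if n=='wrist': v['pos']=s['position'];v['rot']=s['ee_rot'];print(np.round(v['mount'],3).tolist())
    np.savez(n+'.npz',**v)
a=np.hstack([ld('side')['img'],ld('wrist')['img']]);cv2.imwrite('pics/sw.png',cv2.resize(a,(800,250),interpolation=cv2.INTER_AREA)[:,:,::-1])
print('cap proj side',proj(ld('side'),[.56,.07,.33]))
```

```text
0.9333 [3.80612224e-01 1.47811055e-06 3.80962314e-01] [-0.22977612  0.03672482  0.47230343]
[[0.0, -0.957, -0.291, 0.074], [1.0, 0.0, -0.0, 0.0], [0.0, -0.291, 0.957, -0.142], [0.0, 0.0, 0.0, 1.0]]
cap proj side [295.26062976 132.63904947]
```

View pics/sw.png

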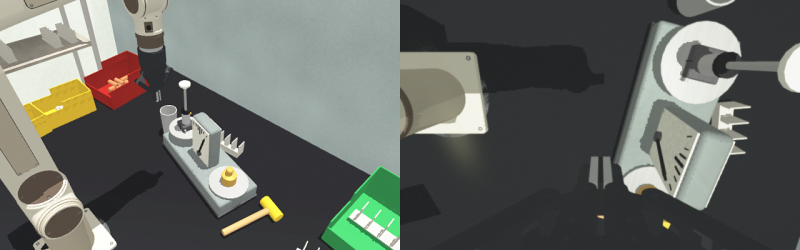

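```bash
cat >> h.py <<'E'
def comp(m,near):
    n,l,st,c=cv2.connectedComponentsWithStats(m.astype(np.uint8));k=l[near[1],near[0]];return c[k],st[k]
AX=YH=None
def planepts(v,us,vs,P,N):
    T=v['cam_to_world'];f=200/np.tan(np.radians(float(v['fovy']))/2)
    d=np.c_[(us-v['cx'])/f,(vs-v['cy'])/f,np.ones(len(us))]@T[:3,:3].T
    return T[:3,3]+d*(((P-T[:3,3])@N)/(d@N))[:,None]
def needle(v,O,yh):
    """O: scale origin xy, yh: local y unit (2). Returns reading, rad, and pixel count."""
    Y=np.array([*yh,0]);N=np.array([yh[1],-yh[0],0]);A=np.array([*O,.112])+.026*N
    u0,v0=proj(v,A);us,vs=np.meshgrid(np.arange(int(u0)-45,int(u0)+46),np.arange(int(v0)-60,int(v0)+20));us,vs=us.ravel(),vs.ravel()
    P=planepts(v,us,vs,A,N)-A;y=P@Y;z=P[:,2];r=np.hypot(y,z)
    g=v['img'][vs,us].max(1);w=np.clip(150-g.astype(float),0,90)*((r>.03)&(r<.082)&(abs(np.arctan2(y,z))<.6))
    a=np.arctan2(y,z);return (w*a).sum()/w.sum(),w.sum()/90
E
python3 - <<'E'
from h import *
v=ld('scene');w=ld('side')
c1,s1=comp((v['img'].min(2)>190)&(np.arange(400)[:,None]<178),(353,163))
i=w['img'];print(i[136,295],i[130:146,295].tolist()[::3])
c2,s2=comp((i.min(2)>190)&(np.arange(400)[:,None]<145),(295,136))
print(c1,s1,c2,s2);C,e=cross(ray(v,c1),ray(w,c2));print('cap',C,e)
# check by knob on the weight and needle axis (288.9,229.5) z=.112
hsv=cv2.cvtColor(v['img'],cv2.COLOR_RGB2HSV);hs2=cv2.cvtColor(i,cv2.COLOR_RGB2HSV)
m=lambda h:(h[...,0]>14)&(h[...,0]<28)&(h[...,1]>110)&(h[...,2]>70)
k1,t1=comp(m(hsv),(235,220));k2,t2=comp(m(hs2),(366,368*1//1 if 0 else 288))
print(k1,t1,k2,t2);W,e=cross(ray(v,k1),ray(w,k2));print('weight',W,e)
Y=(C-W)[:2];L=np.linalg.norm(Y);yh=Y/L;O=(C[:2]+W[:2])/2;print('L',L,'yh',yh,'O',O)
print('axis ray at z.112',onz(v,(288.9,229.5),.112),'expect',O+.026*np.array([yh[1],-yh[0]]))
print('tip pred',proj(v,[*(O+.026*np.array([yh[1],-yh[0]])+.112*np.sin(-.35)*yh),.112+.112*np.cos(.35)]),'seen 270.3,200.8')
print(needle(v,O,yh))
E
```

```text
[255 255 255] [[255, 255, 255], [255, 255, 255], [255, 255, 255], [215, 214, 201], [183, 182, 173], [146, 147, 143]]
[353.04621849 163.06302521] [343 156  21  15 238] [295.24120603 134.40201005] [286 128  19  14 199]
cap [0.55803213 0.06941587 0.32720414] 0.002270472882238858
[233.56632653 216.18877551] [224 203  21  26 392] [324.39403113 199.72371607] [     0      0    640    400 249059]
weight [ 0.53948991 -0.14428418  0.22976116] 0.15464565782408593
L 0.21450297154660464 yh [0.08644274 0.99625682] O [ 0.54876102 -0.03743415]
axis ray at z.112 [ 0.55813065 -0.08263153  0.112     ] expect [ 0.5746637  -0.03968167]
tip pred [289.22535957 206.65990432] seen 270.3,200.8
(np.float64(0.34627596240086533), np.float64(25.955555555555556))
```

Run:
```python
from h import *
v=ld('scene');w=ld('side');i=w['img'];C=np.array([.558,.0694])
h=cv2.cvtColor(i,cv2.COLOR_RGB2HSV);print(h[270:300:5,367].tolist())
hsv=cv2.cvtColor(v['img'],cv2.COLOR_RGB2HSV)
m=lambda h:((h[...,0]>14)&(h[...,0]<28)&(h[...,1]>110)&(h[...,2]>70))
mm=m(h);n,l,st,c=cv2.connectedComponentsWithStats(mm.astype(np.uint8))
for k in range(1,n):
    if st[k][4]>60 and 330<c[k][0]<400: print(st[k],c[k]);k2=c[k] if 260<c[k][1]<310 else k2
k1,_=comp(m(hsv),(235,220));W,e=cross(ray(v,k1),ray(w,k2));print('weight',W,e)
A=onz(v,(288.9,229.5),.112)[:2]
for yaw in(-8,-10,-12,-14):
    r=np.radians(yaw);yh=np.array([-np.sin(r),np.cos(r)]);xh=np.array([np.cos(r),np.sin(r)])
    print(yaw,(A-.026*xh)-(C-.15*yh))
for Y in [(C-W[:2])]:
    yh=Y/np.linalg.norm(Y);O=(C+W[:2])/2;print(np.linalg.norm(Y),yh,O,A-O-.026*np.array([yh[1],-yh[0]]));
    O=A-.026*np.array([yh[1],-yh[0]]);print('needle',needle(v,O,yh))
    N=np.array([yh[1],-yh[0],0])
    print('tip pred',proj(v,[*(A+.112*np.sin(-.35)*yh),.112+.112*np.cos(.35)]),'seen 270.3,200.8','mid',proj(v,[*A,.224]),'seen 287.4,203')
```

```text
[[26, 136, 253], [19, 155, 222], [20, 154, 184], [30, 103, 255], [19, 154, 177], [20, 156, 182]]
[354 266  25  33 551] [365.73139746 283.07985481]
weight [ 0.48946647 -0.22221739  0.10438228] 0.0008897160473447507
-8 [-0.00474035  0.00012718]
-10 [0.00057288 0.00020449]
-12 [5.88556996e-03 9.63143898e-05]
-14 [ 0.01119125 -0.0001972 ]
0.29956225919187557 [0.22877892 0.9734784 ] [ 0.52373323 -0.0764087 ] [ 0.00908698 -0.00027458]
needle (np.float64(-0.37877875293047564), np.float64(35.577777777777776))
tip pred [270.71754686 201.4027221 ] seen 270.3,200.8 mid [286.59624933 200.745483  ] seen 287.4,203
```

>>> {"fn": "jog_arm", "kwargs": {
  "series": [
    [9, 22, 0, 0, 0],
    [22, 57, 0, 0, 0],
    [36, 92, 0, 0, 0],
    [50, 127, 0, 0, 0],
    [63, 160, 5, 0, 0],
    [69.5, 177.4, 15, 0, 0],
    [69.5, 177.4, 27, 0, 0],
    [69.5, 177.4, 36, 0, 0],
    [69.5, 177.4, 41, 0, 0],
    [69.5, 177.4, 43, 0, 0]
  ]
}}

```text
t: 1.92
position: [0.5575, 0.0695, 0.3362]
ee_rot: [[-0.0, 1.0, -0.003], [1.0, 0.0, -0.0], [-0.0, -0.003, -1.0]]
contact_force: [-0.4, -0.5, 0.6]
gripper_width: 0.0002
grasp_force: 0.0
```

Run:
```python
from plant import readout, vision
from h import *
r=np.radians(-11.5);yh=np.array([-np.sin(r),np.cos(r)]);xh=np.array([np.cos(r),np.sin(r)])
v=ld('scene');A=onz(v,(288.9,229.5),.112)[:2];O=A-.026*xh
for k in range(2):
    v=vision.snapshot('scene');s=readout.read_state();print(s['t'],s['position'],s['contact_force'],needle(v,O,yh))
a=v['img'][130:250,220:420];w=vision.snapshot('side')['img'][80:200,200:400]
cv2.imwrite('pics/over.png',cv2.resize(np.hstack([a,w]),(800,240),interpolation=cv2.INTER_CUBIC)[:,:,::-1])
print('O',O,'yh',yh)
```

```text
1.9667 [0.55736534 0.06946087 0.33685991] [-0.49828335 -0.22026903  0.61934254] (np.float64(-0.3714364520099293), np.float64(35.6))
2.0167 [0.55738878 0.06940329 0.33784212] [-0.50643503 -0.51021365  0.69613147] (np.float64(-0.3713900271935463), np.float64(35.55555555555556))
O [ 0.53265261 -0.07744796] yh [0.19936793 0.9799247 ]
```

View pics/over.png

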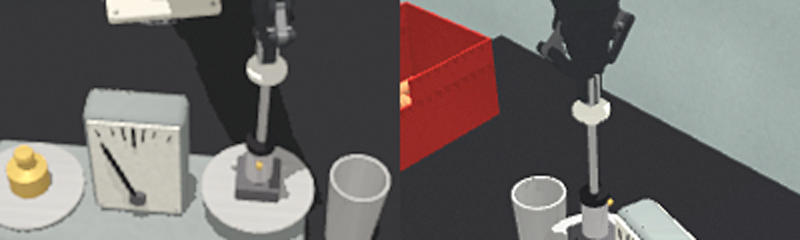

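```bash
cat > ctl.py <<'E'
import sys,json,os
from h import *
from scipy.optimize import least_squares
O=np.array([.53265261,-.07744796]);yh=np.array([.19936793,.9799247])
DT=1/120;TAU=.04
# theta: z0, mg, k, c, b, fbias
PR=np.array([.328,5.0,150,1200,3,.65]);SG=np.array([.002,1.0,8,60,3,.15])
def sim(th,zc,st=(0,0,0)):
    """zc: TCP z per DT step; returns p,v,s,F,d arrays"""
    z0,mg,k,c,b,_=th;p,v,s=st;o=[]
    for z in zc:
        d=z0-z;x=d-p-s;F=1.5+k*x if x>0 else 0.
        v+=DT*(F-mg+100*(p-.0175)-b*v)/10;p+=DT*v
        if p<=0:p=0.;v=max(v,0.)
        s+=DT*F/c;o.append((p,v,s,F))
    return np.array(o)
def lag(cmd,z):
    out=[]
    for c in cmd: z+=(c-z)*DT/TAU;out.append(z)
    return out
def expand(base,sh,hold=6):
    """row shifts (mm) from base command -> command per DT, then camera hold"""
    k=np.r_[base,base-np.array(sh)/1e3];x=np.interp(np.arange(1,101)/10,np.arange(11),k)
    return np.r_[x,np.full(hold,k[-1])]
E
cat > step.py <<'E'
# usage: step.py "shifts just done" target_p(mm)
from ctl import *
from plant import readout,vision
H=json.load(open('H.json')) if os.path.exists('H.json') else dict(base=.338,cmd=[],meas=[])
sh=json.loads(sys.argv[1]);tgt=float(sys.argv[2])/1e3
s=readout.read_state();v=vision.snapshot('scene');a,n=needle(v,O,yh)
pm=max(0,(a+.3714)*.965)*.05
H['cmd']+=list(expand(H['base'],sh));H['base']-=sh[-1]/1e3
i=len(H['cmd'])-7;H['meas'].append((i,pm,s['contact_force'][2],s['position'][2]));
json.dump(H,open('H.json','w'))
M=np.array(H['meas']);ii=M[:,0].astype(int)
z=np.array(lag(H['cmd'],.338))
def res(t):
    th=PR+t*SG;o=sim(th,z)[ii]
    return np.r_[t,(o[:,0]-M[:,1])/.0006,(o[:,3]+th[5]-M[:,2])/.2]
th=PR+least_squares(res,np.zeros(6),diff_step=1e-3).x*SG
o=sim(th,z);st=o[-1,:3]
print('t %.2f read %.3f (n%.0f) Fz %.2f z %.4f cmd %.4f'%(s['t'],pm/.05,n,M[-1,2],M[-1,3],H['base']))
print('th',th.round(4),'model read',(o[ii,0]/.05).round(3)[-5:],'meas',(M[:,1]/.05).round(3)[-5:],'F',(o[ii,3]+th[5]).round(2)[-5:],M[-5:,2].round(2))
print('now p rad %.3f w %.3f s mm %.1f F %.2f'%(st[0]/.05,st[1]/.05,st[2]*1e3,o[-1,3]))
def tz(x):
    sh=np.cumsum(x);c=np.r_[expand(H['base'],sh[:10]),expand(H['base']-sh[9]/1e3,sh[10:]-sh[9])]
    return lag(c,z[-1])
def cost(x):
    q=sim(th,tz(x),st)
    return np.r_[(q[::4,0]-tgt)/.002,q[::4,1]/.03,np.diff(x)/1.,(x-.4)/4]
x=least_squares(cost,np.full(20,.4),diff_step=1e-3,bounds=(-6,6)).x
q=sim(th,tz(x),st)
print('PLAN',np.cumsum(x)[:10].round(1).tolist());print('pred rad',(q[5::10,0]/.05).round(3)[:20].tolist(),'F end %.2f'%q[105,3])
E
echo ok
```

```text
ok
```

>>> {"fn": "jog_arm", "kwargs": {
  "series": [
    [0, 0, 4, 0, 0],
    [0, 0, 9, 0, 0],
    [0, 0, 14, 0, 0],
    [0, 0, 18, 0, 0],
    [0, 0, 22, 0, 0],
    [0, 0, 26, 0, 0],
    [0, 0, 30, 0, 0],
    [0, 0, 33, 0, 0],
    [0, 0, 35.5, 0, 0],
    [0, 0, 37, 0, 0]
  ]
}}

```text
t: 2.9
position: [0.5575, 0.0695, 0.3014]
ee_rot: [[-0.0, 1.0, 0.001], [1.0, 0.0, 0.0], [0.0, 0.001, -1.0]]
contact_force: [-0.3, 0.1, 5.5]
gripper_width: -0.0001
grasp_force: 2.6
```

```bash
time python3 step.py "[4,9,14,18,22,26,30,33,35.5,37]" 17.5
```

```text
t 2.90 read 0.000 (n36) Fz 5.51 z 0.3014 cmd 0.3010
th [3.2700000e-01 5.0000000e+00 1.4724370e+02 1.1985743e+03 3.0000000e+00
 6.0720000e-01] model read [0.] meas [0.] F [5.58] [5.51]
now p rad 0.000 w 0.000 s mm 2.0 F 5.01
PLAN [0.4, 0.8, 1.2, 1.6, 2.0, 2.4, 2.8, 3.2, 3.6, 4.0]
pred rad [0.0, 0.0, 0.0, 0.0, 0.0, 0.0, 0.0, 0.0, 0.0, 0.0, 0.0, 0.0, 0.0, 0.0, 0.0, 0.0, 0.0, 0.0, 0.0, 0.0] F end 5.07
real	0m4.668s
user	0m1.558s
sys	0m0.225s
```

>>> {"fn": "jog_arm", "kwargs": {
  "series": [
    [0, 0, 1.1, 0, 0],
    [0, 0, 2.2, 0, 0],
    [0, 0, 3.3, 0, 0],
    [0, 0, 4.4, 0, 0],
    [0, 0, 5.5, 0, 0],
    [0, 0, 6.6, 0, 0],
    [0, 0, 7.7, 0, 0],
    [0, 0, 8.8, 0, 0],
    [0, 0, 9.9, 0, 0],
    [0, 0, 11, 0, 0]
  ]
}}

```text
t: 3.78
position: [0.5577, 0.0695, 0.2908]
ee_rot: [[0.0, 1.0, 0.001], [1.0, -0.0, 0.0], [0.0, 0.001, -1.0]]
contact_force: [0.3, 0.2, 5.9]
gripper_width: 0.0001
grasp_force: 2.7
```

```bash
python3 step.py "[1.1,2.2,3.3,4.4,5.5,6.6,7.7,8.8,9.9,11]" 17.5
```

```text
t 3.78 read 0.091 (n33) Fz 5.86 z 0.2908 cmd 0.2900
th [3.262000e-01 5.000000e+00 1.403015e+02 1.180616e+03 3.000000e+00
 5.472000e-01] model read [0. 0.] meas [0.    0.091] F [5.26 6.28] [5.51 5.86]
now p rad 0.000 w 0.000 s mm 5.8 F 5.75
PLAN [0.4, 0.8, 1.2, 1.6, 2.0, 2.4, 2.8, 3.2, 3.6, 4.0]
pred rad [0.0, 0.0, 0.0, 0.0, 0.0, 0.0, 0.0, 0.0, 0.0, 0.0, 0.0, 0.0, 0.0, 0.0, 0.0, 0.0, 0.0, 0.0, 0.0, 0.0] F end 5.72
```

```bash
python3 - <<'E'
s=open('step.py').read()
s=s.replace("th=PR+least_squares(res,np.zeros(6),diff_step=1e-3).x*SG","th=PR+min((least_squares(res,[0,m-5,0,0,0,0],diff_step=1e-3) for m in(3.4,3.7,4,4.3)),key=lambda r:r.cost).x*SG")
open('step.py','w').write(s)
a,b=s.split("s=readout.read_state()")[0],s[s.index("M=np.array(H"):]
b=b.replace("s['t']","0").replace("pm/.05,n,","M[-1,1]/.05,0,")
open('redo.py','w').write(a+"\n"+b)
E
python3 redo.py "[0]" 17.5
```

```text
t 0.00 read 0.091 (n0) Fz 5.86 z 0.2908 cmd 0.2900
th [3.2700000e-01 3.5031000e+00 1.4723630e+02 1.1959125e+03 2.9464000e+00
 5.7100000e-01] model read [0.    0.093] meas [0.    0.091] F [5.55 5.95] [5.51 5.86]
now p rad 0.115 w 0.453 s mm 6.0 F 5.24
PLAN [-0.3, -1.3, -2.4, -3.3, -3.4, -2.8, -1.6, -0.1, 1.4, 2.7]
pred rad [0.139, 0.182, 0.227, 0.27, 0.307, 0.334, 0.352, 0.361, 0.363, 0.361, 0.357, 0.352, 0.349, 0.346, 0.346, 0.346, 0.348, 0.349, 0.351, 0.351] F end 3.43
```

>>> {"fn": "jog_arm", "kwargs": {
  "series": [
    [0, 0, -0.3, 0, 0],
    [0, 0, -1.3, 0, 0],
    [0, 0, -2.4, 0, 0],
    [0, 0, -3.3, 0, 0],
    [0, 0, -3.4, 0, 0],
    [0, 0, -2.8, 0, 0],
    [0, 0, -1.6, 0, 0],
    [0, 0, -0.1, 0, 0],
    [0, 0, 1.4, 0, 0],
    [0, 0, 2.7, 0, 0]
  ]
}}

```text
t: 4.67
position: [0.5574, 0.0695, 0.2873]
ee_rot: [[-0.0, 1.0, -0.0], [1.0, 0.0, -0.0], [-0.0, -0.0, -1.0]]
contact_force: [1.4, 0.5, 3.5]
gripper_width: -0.0002
grasp_force: 1.9
```

```bash
python3 step.py "[-0.3,-1.3,-2.4,-3.3,-3.4,-2.8,-1.6,-0.1,1.4,2.7]" 17.5
```

```text
t 4.67 read 0.310 (n30) Fz 3.55 z 0.2873 cmd 0.2873
th [3.2580000e-01 3.4554000e+00 1.5132010e+02 1.1676293e+03 2.9906000e+00
 4.7940000e-01] model read [0.    0.088 0.322] meas [0.    0.091 0.31 ] F [5.39 5.83 4.  ] [5.51 5.86 3.55]
now p rad 0.317 w -0.105 s mm 8.7 F 3.60
PLAN [2.2, 3.4, 3.5, 2.9, 2.1, 1.4, 1.2, 1.3, 1.9, 2.6]
pred rad [0.312, 0.305, 0.303, 0.307, 0.315, 0.326, 0.337, 0.346, 0.353, 0.356, 0.357, 0.356, 0.354, 0.351, 0.349, 0.348, 0.348, 0.348, 0.349, 0.35] F end 3.28
```

>>> {"fn": "jog_arm", "kwargs": {
  "series": [
    [0, 0, 2.2, 0, 0],
    [0, 0, 3.4, 0, 0],
    [0, 0, 3.5, 0, 0],
    [0, 0, 2.9, 0, 0],
    [0, 0, 2.1, 0, 0],
    [0, 0, 1.4, 0, 0],
    [0, 0, 1.2, 0, 0],
    [0, 0, 1.3, 0, 0],
    [0, 0, 1.9, 0, 0],
    [0, 0, 2.6, 0, 0]
  ]
}}

```text
t: 5.55
position: [0.5574, 0.0695, 0.2849]
ee_rot: [[0.0, 1.0, -0.0], [1.0, -0.0, -0.0], [-0.0, -0.0, -1.0]]
contact_force: [0.3, -0.2, 3.0]
gripper_width: -0.0
grasp_force: 1.6
```

```bash
python3 step.py "[2.2,3.4,3.5,2.9,2.1,1.4,1.2,1.3,1.9,2.6]" 17.5
```

```text
t 5.55 read 0.395 (n27) Fz 3.02 z 0.2849 cmd 0.2847
th [3.255000e-01 3.330300e+00 1.476938e+02 1.169502e+03 4.713300e+00
 4.649000e-01] model read [0.    0.085 0.322 0.4  ] meas [0.    0.091 0.31  0.395] F [5.24 5.72 3.91 3.38] [5.51 5.86 3.55 3.02]
now p rad 0.402 w 0.024 s mm 11.1 F 2.92
PLAN [-0.7, -0.7, -0.0, 1.0, 1.9, 2.7, 3.1, 3.3, 3.2, 3.1]
pred rad [0.402, 0.401, 0.396, 0.387, 0.377, 0.366, 0.357, 0.35, 0.346, 0.345, 0.345, 0.347, 0.348, 0.35, 0.351, 0.352, 0.351, 0.351, 0.35, 0.35] F end 3.44
```

>>> {"fn": "jog_arm", "kwargs": {
  "series": [
    [0, 0, -0.7, 0, 0],
    [0, 0, -0.7, 0, 0],
    [0, 0, 0, 0, 0],
    [0, 0, 1.0, 0, 0],
    [0, 0, 1.9, 0, 0],
    [0, 0, 2.7, 0, 0],
    [0, 0, 3.1, 0, 0],
    [0, 0, 3.3, 0, 0],
    [0, 0, 3.2, 0, 0],
    [0, 0, 3.1, 0, 0]
  ]
}}

```text
t: 6.43
position: [0.5574, 0.0695, 0.282]
ee_rot: [[0.0, 1.0, 0.0], [1.0, -0.0, 0.0], [0.0, 0.0, -1.0]]
contact_force: [1.2, 0.1, 3.6]
gripper_width: 0.0003
grasp_force: 1.9
```

```bash
python3 step.py "[-0.7,-0.7,0,1.0,1.9,2.7,3.1,3.3,3.2,3.1]" 17.5
```

```text
t 6.43 read 0.327 (n30) Fz 3.63 z 0.2820 cmd 0.2816
th [3.255000e-01 3.315800e+00 1.468885e+02 1.148088e+03 4.414900e+00
 4.199000e-01] model read [0.    0.083 0.321 0.396 0.335] meas [0.    0.091 0.31  0.395 0.327] F [5.19 5.66 3.86 3.34 3.93] [5.51 5.86 3.55 3.02 3.63]
now p rad 0.335 w 0.006 s mm 13.7 F 3.48
PLAN [0.2, 0.4, 0.4, 0.5, 0.6, 0.8, 1.1, 1.5, 1.8, 2.2]
pred rad [0.336, 0.338, 0.34, 0.343, 0.345, 0.348, 0.349, 0.35, 0.351, 0.351, 0.351, 0.351, 0.35, 0.35, 0.35, 0.35, 0.35, 0.35, 0.35, 0.35] F end 3.30
```

>>> {"fn": "jog_arm", "kwargs": {
  "series": [
    [0, 0, 0.2, 0, 0],
    [0, 0, 0.4, 0, 0],
    [0, 0, 0.4, 0, 0],
    [0, 0, 0.5, 0, 0],
    [0, 0, 0.6, 0, 0],
    [0, 0, 0.8, 0, 0],
    [0, 0, 1.1, 0, 0],
    [0, 0, 1.5, 0, 0],
    [0, 0, 1.8, 0, 0],
    [0, 0, 2.2, 0, 0]
  ]
}}

```text
t: 7.32
position: [0.5574, 0.0695, 0.2797]
ee_rot: [[-0.0, 1.0, -0.0], [1.0, 0.0, 0.0], [0.0, -0.0, -1.0]]
contact_force: [0.4, -0.4, 4.4]
gripper_width: -0.0003
grasp_force: 1.8
```

```bash
python3 step.py "[0.2,0.4,0.4,0.5,0.6,0.8,1.1,1.5,1.8,2.2]" 17.5
```

```text
t 7.32 read 0.336 (n30) Fz 4.35 z 0.2797 cmd 0.2794
th [3.2660000e-01 3.3853000e+00 1.4447690e+02 1.1345271e+03 4.4680000e+00
 4.3230000e-01] model read [0.081 0.32  0.4   0.33  0.332] meas [0.091 0.31  0.395 0.327 0.336] F [5.74 3.95 3.4  4.02 3.91] [5.86 3.55 3.02 3.63 4.35]
now p rad 0.332 w -0.011 s mm 16.9 F 3.47
PLAN [0.9, 1.5, 1.7, 1.6, 1.6, 1.5, 1.6, 1.9, 2.3, 2.7]
pred rad [0.331, 0.331, 0.332, 0.334, 0.338, 0.342, 0.346, 0.349, 0.351, 0.352, 0.352, 0.352, 0.351, 0.351, 0.35, 0.349, 0.349, 0.349, 0.349, 0.35] F end 3.33
```

Stable on the mark; continuing.

>>> {"fn": "jog_arm", "kwargs": {
  "series": [
    [0, 0, 0.9, 0, 0],
    [0, 0, 1.5, 0, 0],
    [0, 0, 1.7, 0, 0],
    [0, 0, 1.6, 0, 0],
    [0, 0, 1.6, 0, 0],
    [0, 0, 1.5, 0, 0],
    [0, 0, 1.6, 0, 0],
    [0, 0, 1.9, 0, 0],
    [0, 0, 2.3, 0, 0],
    [0, 0, 2.7, 0, 0]
  ]
}}

```text
t: 8.2
position: [0.5574, 0.0695, 0.2769]
ee_rot: [[-0.0, 1.0, -0.0], [1.0, 0.0, 0.0], [0.0, -0.0, -1.0]]
contact_force: [0.1, 0.7, 4.0]
gripper_width: -0.0001
grasp_force: 1.7
```

```bash
python3 step.py "[0.9,1.5,1.7,1.6,1.6,1.5,1.6,1.9,2.3,2.7]" 17.5
```

```text
t 8.20 read 0.371 (n29) Fz 4.01 z 0.2769 cmd 0.2767
th [3.2650000e-01 3.3962000e+00 1.4458260e+02 1.1505648e+03 4.0410000e+00
 4.6270000e-01] model read [0.321 0.402 0.332 0.337 0.362] meas [0.31  0.395 0.327 0.336 0.371] F [3.98 3.43 4.06 3.93 3.76] [3.55 3.02 3.63 4.35 4.01]
now p rad 0.363 w 0.006 s mm 19.3 F 3.29
PLAN [0.1, 0.3, 0.7, 1.1, 1.6, 1.9, 2.2, 2.4, 2.6, 2.8]
pred rad [0.363, 0.362, 0.361, 0.359, 0.356, 0.354, 0.351, 0.35, 0.349, 0.349, 0.349, 0.349, 0.35, 0.35, 0.35, 0.35, 0.35, 0.35, 0.35, 0.35] F end 3.42
```

>>> {"fn": "jog_arm", "kwargs": {
  "series": [
    [0, 0, 0.1, 0, 0],
    [0, 0, 0.3, 0, 0],
    [0, 0, 0.7, 0, 0],
    [0, 0, 1.1, 0, 0],
    [0, 0, 1.6, 0, 0],
    [0, 0, 1.9, 0, 0],
    [0, 0, 2.2, 0, 0],
    [0, 0, 2.4, 0, 0],
    [0, 0, 2.6, 0, 0],
    [0, 0, 2.8, 0, 0]
  ]
}}

```text
t: 9.08
position: [0.5574, 0.0695, 0.2742]
ee_rot: [[0.0, 1.0, 0.0], [1.0, -0.0, 0.0], [0.0, 0.0, -1.0]]
contact_force: [0.5, -0.5, 4.3]
gripper_width: -0.0002
grasp_force: 1.8
```

```bash
python3 step.py "[0.1,0.3,0.7,1.1,1.6,1.9,2.2,2.4,2.6,2.8]" 17.5
```

```text
t 9.08 read 0.354 (n29) Fz 4.32 z 0.2742 cmd 0.2739
th [3.2670000e-01 3.4238000e+00 1.4470000e+02 1.1581675e+03 4.0492000e+00
 4.8450000e-01] model read [0.402 0.332 0.337 0.363 0.348] meas [0.395 0.327 0.336 0.371 0.354] F [3.48 4.11 3.98 3.8  3.95] [3.02 3.63 4.35 4.01 4.32]
now p rad 0.348 w 0.003 s mm 21.9 F 3.45
PLAN [0.2, 0.4, 0.7, 0.9, 1.1, 1.4, 1.7, 1.9, 2.2, 2.5]
pred rad [0.348, 0.349, 0.349, 0.35, 0.35, 0.35, 0.35, 0.35, 0.35, 0.35, 0.35, 0.35, 0.35, 0.35, 0.35, 0.35, 0.35, 0.35, 0.35, 0.35] F end 3.42
```

>>> {"fn": "jog_arm", "kwargs": {
  "series": [
    [0, 0, 0.2, 0, 0],
    [0, 0, 0.4, 0, 0],
    [0, 0, 0.7, 0, 0],
    [0, 0, 0.9, 0, 0],
    [0, 0, 1.1, 0, 0],
    [0, 0, 1.4, 0, 0],
    [0, 0, 1.7, 0, 0],
    [0, 0, 1.9, 0, 0],
    [0, 0, 2.2, 0, 0],
    [0, 0, 2.5, 0, 0]
  ]
}}

```text
t: 9.97
position: [0.5574, 0.0695, 0.2717]
ee_rot: [[0.0, 1.0, 0.0], [1.0, -0.0, 0.0], [0.0, 0.0, -1.0]]
contact_force: [0.9, 0.8, 3.1]
gripper_width: 0.0002
grasp_force: 1.8
```

```bash
python3 step.py "[0.2,0.4,0.7,0.9,1.1,1.4,1.7,1.9,2.2,2.5]" 17.5
```

```text
t 9.97 read 0.362 (n29) Fz 3.14 z 0.2717 cmd 0.2714
th [3.2600000e-01 3.3725000e+00 1.4601270e+02 1.1571577e+03 4.2227000e+00
 4.6200000e-01] model read [0.331 0.341 0.366 0.355 0.363] meas [0.327 0.336 0.371 0.354 0.362] F [4.05 3.88 3.71 3.85 3.78] [3.63 4.35 4.01 4.32 3.14]
now p rad 0.363 w 0.007 s mm 24.1 F 3.30
PLAN [-0.1, -0.1, 0.2, 0.7, 1.1, 1.6, 1.9, 2.2, 2.3, 2.5]
pred rad [0.364, 0.364, 0.363, 0.361, 0.358, 0.355, 0.352, 0.35, 0.349, 0.348, 0.349, 0.349, 0.35, 0.35, 0.35, 0.35, 0.35, 0.35, 0.35, 0.35] F end 3.41
```

>>> {"fn": "jog_arm", "kwargs": {
  "series": [
    [0, 0, -0.1, 0, 0],
    [0, 0, -0.1, 0, 0],
    [0, 0, 0.2, 0, 0],
    [0, 0, 0.7, 0, 0],
    [0, 0, 1.1, 0, 0],
    [0, 0, 1.6, 0, 0],
    [0, 0, 1.9, 0, 0],
    [0, 0, 2.2, 0, 0],
    [0, 0, 2.3, 0, 0],
    [0, 0, 2.5, 0, 0]
  ]
}}

```text
t: 10.85
position: [0.5574, 0.0695, 0.2692]
ee_rot: [[0.0, 1.0, -0.0], [1.0, -0.0, -0.0], [-0.0, -0.0, -1.0]]
contact_force: [0.9, -0.2, 4.4]
gripper_width: 0.0003
grasp_force: 1.8
```

```bash
python3 step.py "[-0.1,-0.1,0.2,0.7,1.1,1.6,1.9,2.2,2.3,2.5]" 17.5
```

```text
t 10.85 read 0.353 (n29) Fz 4.35 z 0.2692 cmd 0.2689
th [3.2620000e-01 3.3981000e+00 1.4597790e+02 1.1630191e+03 4.3081000e+00
 4.8120000e-01] model read [0.342 0.367 0.355 0.363 0.347] meas [0.336 0.371 0.354 0.362 0.353] F [3.92 3.76 3.89 3.82 3.93] [4.35 4.01 4.32 3.14 4.35]
now p rad 0.348 w 0.003 s mm 26.7 F 3.44
PLAN [0.2, 0.4, 0.6, 0.8, 1.1, 1.3, 1.6, 1.9, 2.2, 2.4]
pred rad [0.348, 0.348, 0.349, 0.349, 0.35, 0.35, 0.35, 0.35, 0.35, 0.35, 0.35, 0.35, 0.35, 0.35, 0.35, 0.35, 0.35, 0.35, 0.35, 0.35] F end 3.40
```

>>> {"fn": "jog_arm", "kwargs": {
  "series": [
    [0, 0, 0.2, 0, 0],
    [0, 0, 0.4, 0, 0],
    [0, 0, 0.6, 0, 0],
    [0, 0, 0.8, 0, 0],
    [0, 0, 1.1, 0, 0],
    [0, 0, 1.3, 0, 0],
    [0, 0, 1.6, 0, 0],
    [0, 0, 1.9, 0, 0],
    [0, 0, 2.2, 0, 0],
    [0, 0, 2.4, 0, 0]
  ]
}}

```text
t: 11.73
position: [0.5574, 0.0695, 0.2668]
ee_rot: [[0.0, 1.0, -0.0], [1.0, -0.0, 0.0], [0.0, -0.0, -1.0]]
contact_force: [0.3, -0.0, 3.6]
gripper_width: -0.0002
grasp_force: 1.8
```

```bash
python3 step.py "[0.2,0.4,0.6,0.8,1.1,1.3,1.6,1.9,2.2,2.4]" 17.5
python3 - <<'E'
import cv2
from plant import vision
v=vision.snapshot('scene')['img'][150:290,190:400]
cv2.imwrite('pics/mid.png',cv2.resize(v,None,fx=3.8,fy=3.8,interpolation=cv2.INTER_CUBIC)[:,:,::-1])
E
```

```text
t 11.73 read 0.360 (n29) Fz 3.63 z 0.2668 cmd 0.2665
th [3.2610000e-01 3.3834000e+00 1.4616260e+02 1.1640179e+03 4.1911000e+00
 4.7860000e-01] model read [0.367 0.356 0.365 0.352 0.356] meas [0.371 0.354 0.362 0.353 0.36 ] F [3.74 3.87 3.79 3.89 3.84] [4.01 4.32 3.14 4.35 3.63]
now p rad 0.357 w 0.004 s mm 29.1 F 3.35
PLAN [0.1, 0.3, 0.6, 0.9, 1.3, 1.6, 1.9, 2.1, 2.3, 2.6]
pred rad [0.357, 0.357, 0.356, 0.355, 0.354, 0.352, 0.351, 0.35, 0.349, 0.349, 0.349, 0.35, 0.35, 0.35, 0.35, 0.35, 0.35, 0.35, 0.35, 0.35] F end 3.40
```

View pics/mid.png

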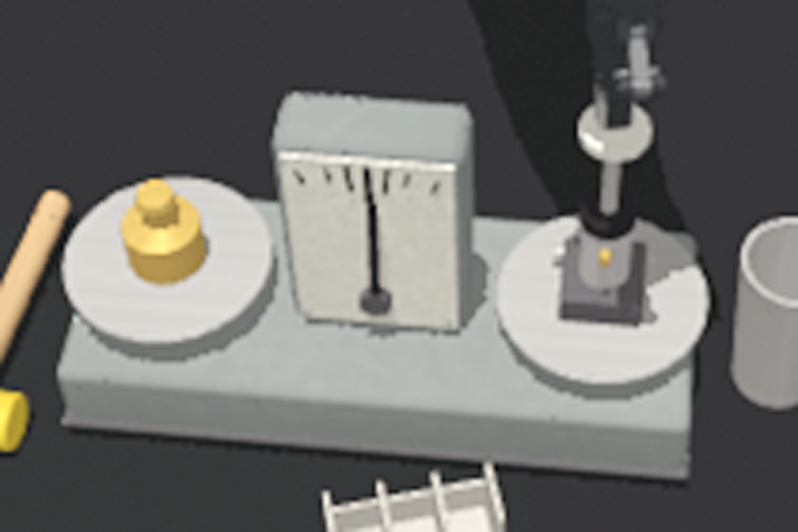

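Run:
```python
from ctl import *
th=np.array([.3261,3.3834,146.2,1164,4.19,.4786]);H=json.load(open('H.json'));z=lag(H['cmd']+[H['base']]*6,.338);st=sim(th,z)[-1,:3]
for r in(0,.1,.2,.3):
  for mg in(3.33,3.38,3.45):
    t=th.copy();t[1]=mg
    c=H['base']-np.interp(np.arange(360)/10,[0,36],[0,36*r])/1e3
    q=sim(t,lag(c,z[-1]),st);j=np.argmax(q[:,0]<=0);print(r,mg,'land t',j/120,'w',q[j-1,1]/.05,(q[::20,0]/.05).round(2)[:12])
```

```text
0 3.33 land t 2.0083333333333333 w -0.31024585312259156 [0.38 0.38 0.38 0.37 0.36 0.33 0.3  0.26 0.21 0.16 0.11 0.06]
0 3.38 land t 1.8666666666666667 w -0.3172367897411108 [0.38 0.38 0.37 0.36 0.34 0.31 0.27 0.22 0.17 0.12 0.06 0.01]
0 3.45 land t 1.675 w -0.3333150617876983 [0.38 0.38 0.37 0.35 0.31 0.27 0.23 0.17 0.12 0.06 0.   0.  ]
0.1 3.33 land t 0.0 w -0.15288790562649895 [0.38 0.38 0.38 0.38 0.37 0.36 0.34 0.32 0.29 0.26 0.23 0.2 ]
0.1 3.38 land t 2.816666666666667 w -0.15848251475837177 [0.38 0.38 0.37 0.37 0.35 0.33 0.31 0.28 0.25 0.22 0.19 0.16]
0.1 3.45 land t 2.433333333333333 w -0.1509166325002377 [0.38 0.38 0.37 0.35 0.33 0.3  0.27 0.23 0.19 0.16 0.13 0.09]
0.2 3.33 land t 0.0 w -0.028420945267684405 [0.38 0.38 0.38 0.38 0.38 0.38 0.38 0.38 0.37 0.36 0.36 0.35]
0.2 3.38 land t 0.0 w -0.045490633343657494 [0.38 0.38 0.38 0.37 0.37 0.36 0.35 0.34 0.33 0.32 0.31 0.3 ]
0.2 3.45 land t 0.0 w -0.06938819665002915 [0.38 0.38 0.37 0.36 0.34 0.32 0.3  0.29 0.27 0.26 0.25 0.24]
0.3 3.33 land t 0.0 w 0.09604601509113722 [0.38 0.38 0.38 0.39 0.4  0.41 0.42 0.43 0.45 0.46 0.48 0.5 ]
0.3 3.38 land t 0.0 w 0.07897632701516215 [0.38 0.38 0.38 0.38 0.38 0.38 0.39 0.4  0.41 0.42 0.44 0.45]
0.3 3.45 land t 0.0 w 0.055078763708793194 [0.38 0.38 0.37 0.36 0.35 0.35 0.34 0.35 0.35 0.36 0.37 0.39]
```

Holding still lands gently (~0.3 rad/s).

>>> {"fn": "jog_arm", "kwargs": {
  "series": [
    [0, 0, 0, 0, 0],
    [0, 0, 0, 0, 0],
    [0, 0, 0, 0, 0],
    [0, 0, 0, 0, 0],
    [0, 0, 0, 0, 0],
    [0, 0, 0, 0, 0],
    [0, 0, 0, 0, 0],
    [0, 0, 0, 0, 0],
    [0, 0, 0, 0, 0],
    [0, 0, 0, 0, 0]
  ]
}}

```text
t: 12.67
position: [0.5574, 0.0695, 0.2669]
ee_rot: [[-0.0, 1.0, 0.0], [1.0, 0.0, 0.0], [0.0, 0.0, -1.0]]
contact_force: [0.7, 0.3, 3.6]
gripper_width: -0.0001
grasp_force: 1.8
```

>>> {"fn": "jog_arm", "kwargs": {
  "series": [
    [0, 0, 0, 0, 0],
    [0, 0, 0, 0, 0],
    [0, 0, 0, 0, 0],
    [0, 0, 0, 0, 0],
    [0, 0, 0, 0, 0],
    [0, 0, 0, 0, 0],
    [0, 0, 0, 0, 0],
    [0, 0, 0, 0, 0],
    [0, 0, 0, 0, 0],
    [0, 0, 0, 0, 0]
  ]
}}

```text
t: 13.5
position: [0.5575, 0.0695, 0.2669]
ee_rot: [[-0.0, 1.0, 0.0], [1.0, 0.0, 0.0], [0.0, 0.0, -1.0]]
contact_force: [0.3, -0.7, 4.7]
gripper_width: 0.0002
grasp_force: 2.5
```

Run:
```python
from ctl import *
from plant import vision,readout
for k in range(3):
    print(readout.read_state()['contact_force'][2],(needle(vision.snapshot('scene'),O,yh)[0]+.3714)*.965)
```

```text
4.653887363057552 0.06271231291777121
4.938782479597234 0.046187068208168564
5.034833389291523 0.03431326637784002
```

Falling about 0.3 rad/s; one more hold so that it settles on the stop, then lift.

>>> {"fn": "jog_arm", "kwargs": {
  "series": [
    [0, 0, 0, 0, 0],
    [0, 0, 0, 0, 0],
    [0, 0, 0, 0, 0],
    [0, 0, 0, 0, 0],
    [0, 0, 0, 0, 0],
    [0, 0, 0, 0, 0],
    [0, 0, 0, 0, 0],
    [0, 0, 0, 0, 0],
    [0, 0, 0, 0, 0],
    [0, 0, 0, 0, 0]
  ]
}}

```text
t: 14.48
position: [0.5575, 0.0695, 0.2669]
ee_rot: [[-0.0, 1.0, 0.0], [1.0, 0.0, -0.0], [-0.0, 0.0, -1.0]]
contact_force: [0.7, 0.3, 4.7]
gripper_width: 0.0001
grasp_force: 2.5
```

>>> {"fn": "jog_arm", "kwargs": {
  "series": [
    [0, 0, -2, 0, 0],
    [0, 0, -4, 0, 0],
    [0, 0, -7, 0, 0],
    [0, 0, -10, 0, 0],
    [0, 0, -14, 0, 0],
    [0, 0, -20, 0, 0],
    [0, 0, -30, 0, 0],
    [0, 0, -45, 0, 0],
    [0, 0, -65, 0, 0],
    [0, 0, -85, 0, 0]
  ]
}}

```text
t: 15.32
position: [0.5564, 0.0694, 0.3515]
ee_rot: [[-0.0, 1.0, -0.004], [1.0, 0.0, -0.0], [-0.0, -0.004, -1.0]]
contact_force: [0.3, -0.7, 0.1]
gripper_width: -0.0002
grasp_force: 0.0
```

>>> {"fn": "jog_arm", "kwargs": {
  "series": [
    [0, 0, -10, 0, 0],
    [0, 0, -15, 0, 0],
    [0, 0, -15, 0, 0],
    [0, 0, -15, 0, 0],
    [0, 0, -15, 0, 0],
    [0, 0, -15, 0, 0],
    [0, 0, -15, 0, 0],
    [0, 0, -15, 0, 0],
    [0, 0, -15, 0, 0],
    [0, 0, -15, 0, 0]
  ]
}}

```text
t: 16.15
position: [0.5573, 0.0695, 0.3667]
ee_rot: [[-0.0, 1.0, -0.0], [1.0, 0.0, -0.0], [-0.0, -0.0, -1.0]]
contact_force: [1.1, 0.6, 0.2]
gripper_width: -0.0004
grasp_force: 0.0
```

Run:
```python
from ctl import *
from plant import vision,readout
s=readout.read_state();v=vision.snapshot('scene');print(s['t'],s['position'],s['contact_force'],(needle(v,O,yh)[0]+.3714)*.965)
d=np.abs(v['img'].astype(int)-ld('scene')['img']).max(2)>40
for n,(a,b,c,e) in dict(mallet=(195,270,160,207),bracket=(275,308,272,325),tumbler=(205,258,383,415)).items():print(n,d[a:b,c:e].sum())
cv2.imwrite('pics/end.png',v['img'][:,:,::-1])
```

```text
16.15 [0.55733735 0.06949638 0.3666777 ] [1.11706584 0.59127187 0.24276533] 5.456376342555219e-05
mallet 0
bracket 0
tumbler 0
```

View pics/end.png

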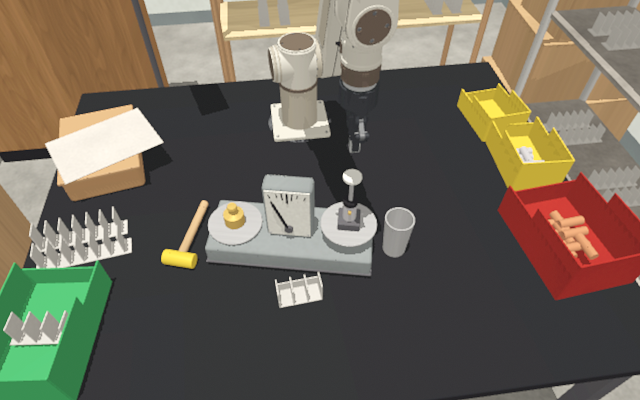

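The needle is back at its starting end, with its tip near (270,201). The cap at (352,178) is free of the fingers and the bystanders have not moved.

```bash
python3 -c "
from plant import robot
print(robot.close_job())"
```

```text
the job is handed in; nothing more can be done
None
```

I handed the job in, but it returned no verdict: every camera reading over about 7 s of pressing put the pointer between the two marks, then it eased back to its start, the plunger was released with the piston sunk an estimated 40 mm (limit 78 mm), and the bracket, mallet and tumbler had not moved.

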